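# Clamp a sanding block in the cam fixture

## Robot

A 6-joint arm with a two-finger parallel gripper is mounted at the origin on a cart in front of the work surface, level with it; the furniture and walls round the work are solid. World frame = base frame: x ahead of the robot, y to its left, z up, the work surface at z = 0. Lengths are in m, angles in degrees, forces in N, time in s.
With the tool pointing down it reaches from about 0.325 to 0.85 m from the base axis. Payload 15.5 kg.
Tool frame: the origin (TCP) lies at the very end of the fingers, on their centre line; the grasp point (between the pads) lies arm.grip_depth behind it (arm.grip_depth is the distance from the TCP to the grasp point, in m); z points along the fingers, y is the direction in which the jaws open and shut (so a half turn about z gives the same grasp; the last joint's range is limited). The gripper opens to 91 mm and grips with 3 to 60 N. Pads are 32 mm wide; open, the fingers measure 118 mm over their backs; the gripper's body (76 mm by 178 mm) begins 60 mm behind the grasp point.
Start: joints at [-72.451, 28.281, 77.091, -0, 74.628, -5.472], TCP at [0.244, -0.575, 0.178] pointing down, gripper open.
Joint ranges: [-166.48, 166.48], [-47.26, 123.95], [12.59, 153.08], [-70.14, 250.14], [6.76, 159.57], [-176.63, 176.63]. Speed limits (degrees/s): [108.29, 108.29, 147.25, 172.46, 172.46, 172.46].

## Interface

Orientations are given as a 3x3 rotation matrix whose columns are the frame's x, y, z axes.
In Python, from rig import arm gives the robot as it stands. Calls block until the motion is done:
- arm.move_to(position, orientation): joint-space move of the TCP to a pose.
- arm.move_l(position, orientation=None, feed=0.15): straight line of the TCP; orientation=None keeps the orientation; feed is the mean speed in m/s.
- arm.move_joints(angles): joint-space move.
- arm.grip(opening): finger opening in m; the grip force is fixed at half the most; returns when the fingers have stopped.
- arm.sleep(seconds).
- arm.solve_ik(position, orientation): joint angles nearest the present ones, or None.
- arm.snapshot(name): name is "scene" or "top" or "wrist"; returns the picture (384x512x3 uint8, red, green, blue); there is no depth.
- arm.get_calibration(name): a dict with "intrinsics" (3x3 intrinsics, pixels), "cam_to_world" (4x4, takes a point from camera to world coordinates). Camera axes: x right, y down, z forward; pixel columns grow to the right and rows downward; lengths in m; the calibration is good to about 2 mm. A picture is of the moment at which its call begins: read the wrist's pose just before it. get_calibration takes no time and is no camera call; for the wrist camera it gives the pose at the moment of the call.
A pose or a line that the arm cannot do raises arm.Unreachable and nothing moves.
- arm.sign_off(): hands the job in, once; it reports no verdict.
Readings, each from a call of its own:
- arm.current_t(): time.
- arm.current_joint_positions(): joint angles.
- arm.current_dq(): joint speeds.
- arm.current_tau(): joint torques, N m.
- arm.current_ee_pos(): TCP position.
- arm.current_tool_rot(): TCP orientation.
- arm.current_force(): force on the tool from outside, world axes, zero at the start.
- arm.current_torque(): the same for the moment, N m.
- arm.current_width(): finger opening in m.
Only numpy, scipy, OpenCV 4.12 (cv2) and the standard library are available. Lean on these libraries where they do the work, as an engineer would, in place of code of your own. Each camera call takes 0.05 s, during which the arm holds its last target. There are 200 camera calls.

## Task

Lay the cork sanding block on the bed of the blue cam fixture, lengthwise between the steel fence and the sprung jaw. Then crank the black knob clockwise (seen from above) until the jaw grips the block and the follower roller rests on the cam's dwell, so that the clamp stays fully shut by itself when you let go. Do not force the crank hard against the red stop pin, and leave the glue bottle, white tub and brush where they are.

Things in the scene. Friction and masses are not known exactly. Their poses are not given: they have to be found in the camera images.
- sanding_block: the workpiece: brown cork sanding block 60 x 101 x 32 mm (x, y, z), about 60 g, lying loose on the table at the left of the fixture. Origin at the centre of its underside, y along its 101 mm length. Grip it across its 60 mm width
- fixture: blue cam fixture screwed to the table: base plate 110 mm wide (x), 285 mm long (y from -165 to +120 mm), 14 mm thick. Origin at table height; +y points from camshaft to fence. Bed open at both sides between fence and jaw. The grey jaw (50 mm wide, face at y = -16 mm when open, 38 mm over the table) slides along +y between gibs at y = -77 to -21 mm, pushed by the roller follower through springs
- seat (a point): point on top of the bed (14 mm over the table) where the middle of the block's underside belongs, 38.5 mm along the fixture's +y; axes as the fixture's. With the jaw open the gap from jaw to fence is 110 mm, so the 101 mm block has 9 mm of play; the jaw then pushes it home against the fence
- shaft_axis (a point): point on the vertical camshaft axis, 60 mm over the table; 115 mm along the fixture's -y. Crank spline and cam start are unknown: from the start it takes 1.55 to 2.75 rad clockwise (from above) to reach the dwell (the cam's brass-coloured land), which is 0.3 rad long and ends at the stop pin. Let go before the dwell, the springs turn the crank back; on the dwell it stays
- knob_grip (a point): centre of the upright black cylindrical knob on the crank arm: 21 mm diameter, 44 mm tall (58 to 102 mm over the table), this point 82 mm over the table, 50 mm from the shaft axis. It spins freely on its own pin
- crank: dark crank arm, 47 to 59 mm over the table, from the shaft to the knob; origin on the shaft axis at table height, x towards the knob. Steady tangential push needed at the knob: below 2 N at first; once the block is home it jumps to about 3 N and grows to 6 to 10 N at the end of the rise; on the dwell it falls suddenly to about 2 N; at the stop pin it rises steeply
- stop_pin: red upright pin, 8 mm diameter, 16 mm tall, on the base 44 mm from the shaft axis. It stops a lug on the camshaft at the far end of the dwell. It must not be loaded above 30 N, which is about 26 N of push at the knob. Origin at its foot
- glue_bottle: glue bottle with blue cap, 49 x 63 x 140 mm, standing behind the fixture; bystander. Origin at the centre of its underside
- white_tub: small empty white tub, 54 mm diameter, 37 mm high, behind the fixture to the right; bystander. Origin at the centre of its underside
- glue_brush: flat glue brush with red handle, 18 x 177 x 11 mm, lying to the right of the fixture; bystander. Origin at the middle of its underside
- fence: steel fence across the bed, 90 mm wide, 18 mm thick, 24 mm above the bed; origin at the foot of the face that looks at the jaw, 94 mm along the fixture's +y and 14 mm over the table. The jaw advances up to 9 mm until the block is home against the fence; then only the jaw's springs give, and they press the block on the fence with 8 N growing to about 30 N

How it is judged:
By the outcome, as a careful person would: the job done as asked, in the order asked, and still so for the second after the job is handed in, with the robot touching nothing.
It also fails if it takes over 67 s, if anything falls off the work surface, if the arm or the gripper's body presses on something with over 40 N, if the wrist force passes 120 N, or if a joint passes its speed limit or range.

## Working session

There is one attempt and no reset: what is moved stays moved. The work goes in short steps, each a Python script; the robot and the scene stay as the last script left them, time stands still between calls to the robot, and variables do not carry over. Pictures are saved under pics/ and viewed, about 8 in all and at most 12, crops included, and the job is handed in when it is done.

```bash
mkdir -p pics; ls; python3 - <<'E'
from rig import arm
import cv2,numpy as np
print(arm.grip_depth,arm.current_t())
for n in("top","scene"):
    im=arm.snapshot(n); cv2.imwrite(f"pics/{n}0.png",im[:,:,::-1]); np.save(f"pics/{n}0.npy",im)
    c=arm.get_calibration(n); print(n,np.round(c["intrinsics"],1).tolist(),np.round(c["cam_to_world"],3).tolist())
E
```

```text
pics
0.0188 0.0
top [[417.2, 0.0, 256.3], [0.0, 417.2, 197.8], [0.0, 0.0, 1.0]] [[-0.017, -0.997, 0.08, 0.525], [-1.0, 0.017, -0.001, 0.038], [-0.001, -0.08, -0.997, 1.229], [0.0, 0.0, 0.0, 1.0]]
scene [[466.2, 0.0, 254.1], [0.0, 466.2, 193.3], [0.0, 0.0, 1.0]] [[-0.817, -0.369, 0.442, 0.012], [-0.576, 0.544, -0.61, 0.872], [-0.016, -0.753, -0.657, 1.001], [0.0, 0.0, 0.0, 1.0]]
```

View pics/top0.png

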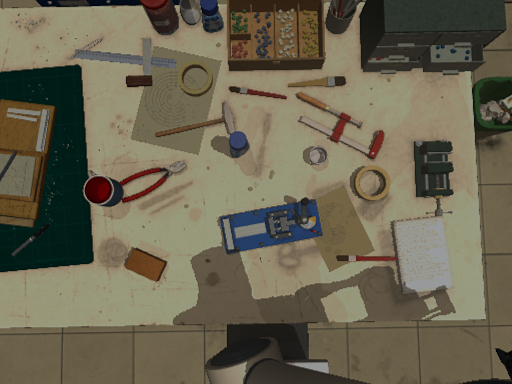

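View pics/scene0.png

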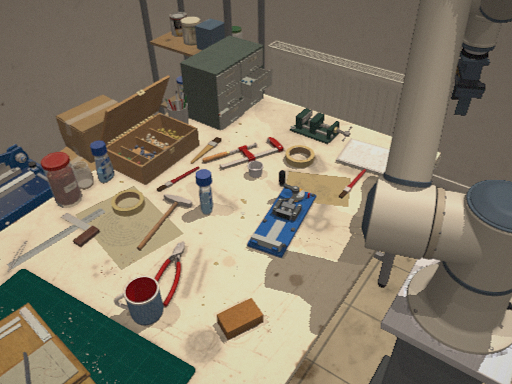

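```bash
cat > h.py <<'E'
import numpy as np,cv2
from rig import arm
def ray(uv,cal,z):
    K,T=np.array(cal["intrinsics"]),np.array(cal["cam_to_world"])
    uv=np.atleast_2d(uv).astype(float)
    d=(T[:3,:3]@np.linalg.inv(K)@np.c_[uv,np.ones(len(uv))].T).T
    o=T[:3,3]; return o+d*((z-o[2])/d[:,2])[:,None]
def proj(P,cal):
    K,T=np.array(cal["intrinsics"]),np.array(cal["cam_to_world"])
    c=(np.atleast_2d(P)-T[:3,3])@T[:3,:3]; p=c@K.T; return p[:,:2]/p[:,2:]
def mask(im,lo,hi):
    return cv2.inRange(cv2.cvtColor(im,cv2.COLOR_RGB2HSV),np.array(lo),np.array(hi))
def big(m):
    c,_=cv2.findContours(m,cv2.RETR_EXTERNAL,cv2.CHAIN_APPROX_NONE); return max(c,key=cv2.contourArea)[:,0]
def rect(pts):  # pts world xy -> centre, (long,short), angle of long axis deg
    c,(w,h),a=cv2.minAreaRect((pts[:,:2]*1000).astype(np.float32))
    b=cv2.boxPoints((c,(w,h),a))/1000; e=b[1]-b[0]; f=b[2]-b[1]
    l=e if np.linalg.norm(e)>np.linalg.norm(f) else f
    return np.array(c)/1000,sorted([w,h]),np.degrees(np.arctan2(l[1],l[0]))
def down(yaw): # jaw axis y at angle yaw (deg) in world, z down
    a=np.radians(yaw); y=np.array([np.cos(a),np.sin(a),0]); z=np.array([0,0,-1.]); return np.c_[np.cross(y,z),y,z]
E
python3 - <<'E'
from h import *
im=np.load("pics/top0.npy"); cal=arm.get_calibration("top")
def roi(m,x0,y0,x1,y1):
    o=np.zeros_like(m); o[y0:y1,x0:x1]=m[y0:y1,x0:x1]; return o
hsv=cv2.cvtColor(im,cv2.COLOR_RGB2HSV); print(hsv[264,146],hsv[240,240],hsv[215,310])
b=big(roi(mask(im,(5,110,60),(18,255,255)),115,235,180,290)); print("block",rect(ray(b,cal,.032)))
m=roi(mask(im,(100,110,40),(125,255,255)),205,190,335,260)
f=np.argwhere(m)[:,::-1]; print("fix",rect(ray(f,cal,.014)))
k=roi(mask(im,(0,0,0),(180,255,45)),290,190,335,240); print("knob px",np.argwhere(k)[:,::-1].mean(0),ray(np.argwhere(k)[:,::-1].mean(0),cal,.09))
print(arm.current_tool_rot().round(2).tolist(), np.round(arm.get_calibration("wrist")["cam_to_world"],3).tolist(),arm.get_calibration("wrist")["intrinsics"][0])
cv2.imwrite("pics/topcrop.png",cv2.resize(im[190:290,110:340,::-1],None,fx=3.4,fy=3.4,interpolation=cv2.INTER_CUBIC))
E
```

```text
[ 14 179 104] [108 168 102] [110 111  53]
block (array([0.4352124 , 0.35759341]), [59.64350509643555, 104.27692413330078], np.float32(65.4347))
fix (array([ 0.53986639, -0.00256958]), [107.3294448852539, 282.2515869140625], np.float32(-80.40885))
knob px [301.95833333 209.23958333] [[ 0.58295373 -0.08663024  0.09      ]]
[[0.92, 0.39, -0.0], [0.39, -0.92, 0.0], [0.0, -0.0, -1.0]] [[0.391, -0.888, -0.24, 0.312], [-0.92, -0.378, -0.101, -0.547], [-0.001, 0.26, -0.966, 0.384], [0.0, 0.0, 0.0, 1.0]] [300.590261     0.         250.56054123]
```

View pics/topcrop.png

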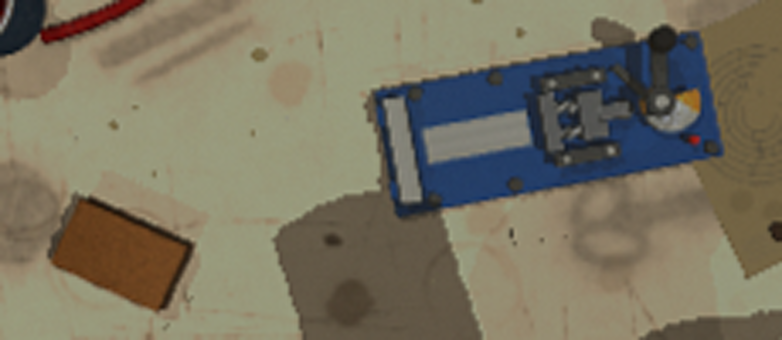

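```bash
python3 - <<'E'
from h import *
def look(n):
    cal=arm.get_calibration("wrist"); im=arm.snapshot("wrist")
    np.savez(f"pics/{n}.npz",im=im,K=cal["intrinsics"],T=cal["cam_to_world"]); cv2.imwrite(f"pics/{n}.png",im[:,:,::-1]); return im,dict(cal)
arm.move_to([.545,-.03,.24],down(9.6)); im,cal=look("wfix"); print(arm.current_t())
m=mask(im,(100,110,40),(125,255,255)); f=big(m); print("fix",rect(ray(f,cal,.014)))
arm.move_to([.435,.357,.2],down(-24.6)); im,cal=look("wblk"); print(arm.current_t())
b=big(mask(im,(5,110,60),(18,255,255))); print("blk",rect(ray(b,cal,.032)))
A=cv2.imread("pics/wfix.png"); B=cv2.imread("pics/wblk.png"); cv2.imwrite("pics/both.png",np.hstack([A[:, :],B[:, :]])[:, :]) 
cv2.imwrite("pics/both.png",cv2.resize(np.hstack([A,B]),(800,300)))
E
```

```text
2.3833
fix (array([ 0.5397428 , -0.00120354]), [108.00889587402344, 284.81915283203125], np.float32(-80.411736))
3.9333
blk (array([0.43686002, 0.3602305 ]), [58.35042190551758, 98.78118896484375], np.float32(65.0364))
```

View pics/wfix.png

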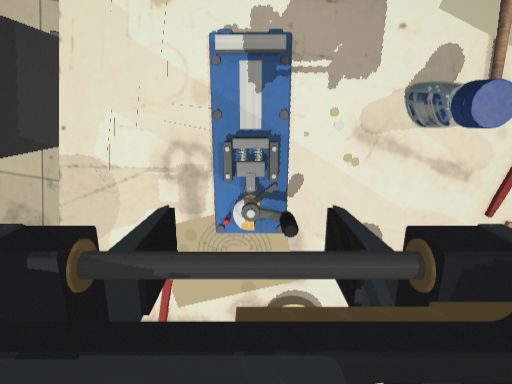

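View pics/wblk.png

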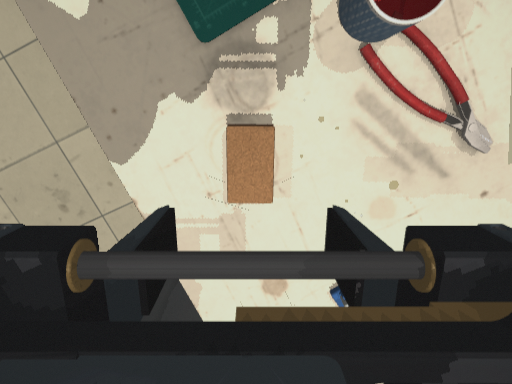

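```bash
cat >> h.py <<'E'
def look(n):
    cal=arm.get_calibration("wrist"); im=arm.snapshot("wrist")
    np.savez(f"pics/{n}.npz",im=im,K=cal["intrinsics"],T=cal["cam_to_world"]); cv2.imwrite(f"pics/{n}.png",im[:,:,::-1]); return im,dict(cal)
YAW=9.6; FY=np.array([np.cos(np.radians(YAW+90)),np.sin(np.radians(YAW+90)),0]); FX=np.array([FY[1],-FY[0],0])
O=np.array([.5360,.0203,0]); SEAT=O+.0385*FY; SH=O-.115*FY
E
python3 - <<'E'
from h import *
B=[.4365,.3593]; g=-25
arm.move_to([*B,.06],down(g)); arm.move_l([*B,.006],feed=.1); arm.grip(.045); print("w",arm.current_width(),arm.current_t())
arm.move_l([*B,.12],feed=.2)
arm.move_to([*SEAT[:2],.12],down(YAW)); arm.move_l([*SEAT[:2],.055],feed=.1)
print(arm.current_ee_pos(),arm.current_width(),arm.current_force(),arm.current_t())
im,cal=look("hov")
m=mask(im,(5,110,40),(18,255,255)); b=big(m); P=ray(b,cal,.055-.006+.032)
q=(P-SEAT)[:,:2]@np.c_[FX[:2],FY[:2]]; print("top face fixture-frame mm rel seat",np.percentile(q*1000,[1,99],axis=0))
d=np.load("pics/wfix.npz"); c=dict(intrinsics=d["K"],cam_to_world=d["T"])
print("proj shaft z.06",proj(SH+[0,0,.06],c),"stoppin px->", [(ray(np.array([[226,218]]),c,.03)-SH)@np.c_[FX,FY]])
v=d["im"][205:240,272:305].max(2); k=np.argwhere(v<35)[:,::-1]+[272,205]
print(k.mean(0),k.min(0),k.max(0),((ray(k.mean(0),c,.085)-SH)@np.c_[FX,FY]))
cv2.imwrite("pics/kn.png",cv2.resize(d["im"][180:245,200:310,::-1],None,fx=6,fy=6,interpolation=cv2.INTER_CUBIC))
cv2.imwrite("pics/hk.png",cv2.resize(np.hstack([cv2.resize(im[:,:,::-1],(512,384)),cv2.resize(d["im"][180:245,200:310,::-1],(650,384),interpolation=cv2.INTER_CUBIC)]),(800,264)))
E
```

```text
w 0.04474724360573981 6.075
[0.5298984  0.0584483  0.05540086] 0.0446887541456675 [ 0.46016572 -0.13936689 -0.54939905] 8.7917
top face fixture-frame mm rel seat [[-75.98672326 -71.15703174]
 [ 81.24869787 -57.27690474]]
proj shaft z.06 [[250.18169033 211.86982128]] stoppin px-> [array([[-0.03567273, -0.02010633]])]
[287.3872549  220.57352941] [280 212] [297 231] [[ 0.04768423 -0.00300065]]
```

View pics/hk.png

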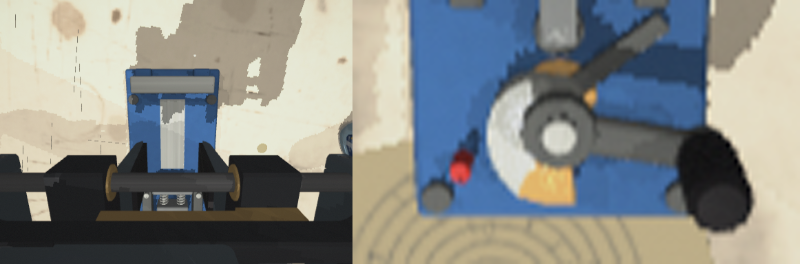

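```bash
python3 - <<'E'
from h import *
im=arm.snapshot("top"); cal=arm.get_calibration("top")
m=mask(im,(5,110,60),(18,255,255)); o=m*0; o[180:300,100:290]=m[180:300,100:290]
b=big(o); print(b.min(0),b.max(0),rect(ray(b,cal,.032)),arm.current_ee_pos())
cv2.imwrite("pics/t2.png",cv2.resize(im[170:300,100:340,::-1],None,fx=3,fy=3))
E
```

```text
[132 248] [162 281] (array([0.43625488, 0.3600426 ]), [56.60496139526367, 99.64671325683594], np.float32(62.063828)) [0.53008411 0.05833529 0.05564766]
```

View pics/t2.png

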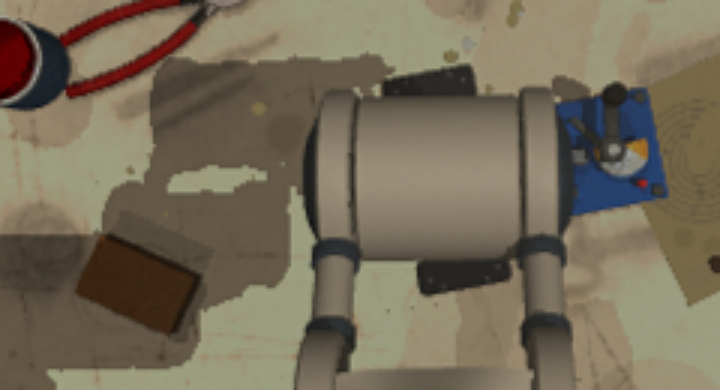

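```bash
python3 - <<'E'
from h import *
B=[.4363,.3597]; g=-25
arm.grip(.091); print("open",arm.current_width())
arm.move_l([*SEAT[:2],.12],feed=.2)
arm.move_to([*B,.06],down(g)); print(arm.current_ee_pos(),arm.current_tool_rot().round(3).tolist())
im,_=look("pre"); arm.move_l([*B,.006],feed=.1); print(arm.current_ee_pos(),arm.current_force(),arm.current_width())
arm.grip(.055); print("w",arm.current_width(),arm.current_force(),arm.current_t())
im2,_=look("post")
cv2.imwrite("pics/pp.png",cv2.resize(np.hstack([im,im2])[:,:,::-1],(800,300)))
E
```

```text
open 0.09105409332942664
[0.43655451 0.35898214 0.05972035] [[0.422, 0.906, -0.0], [0.906, -0.422, -0.001], [-0.001, -0.0, -1.0]]
[0.43664314 0.35970616 0.00631476] [0.56785734 0.63352561 0.19541171] 0.0907746864072162
w 0.055319324340614845 [ 0.03909619 -0.25641009 -0.0143481 ] 12.8667
```

View pics/pp.png

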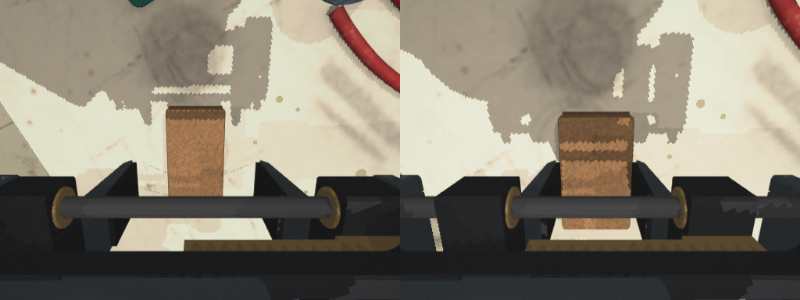

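```bash
python3 - <<'E'
from h import *
a=cv2.imread("pics/pre.png")[120:340,100:412]; b=cv2.imread("pics/post.png")[120:340,100:412]
cv2.imwrite("pics/pz.png",cv2.resize(b,None,fx=2.5,fy=2.5))
print(arm.current_ee_pos(),arm.current_width(),arm.current_torque())
c=arm.get_calibration("wrist"); R=down(-25); p=arm.current_ee_pos()
for s in(-1,1): print(proj(p+R[:,1]*s*.0275-R[:,2]*np.array([[0],[.0188],[.03]]),c).round(),"block top edge",proj(p+R[:,1]*s*.03+np.array([[0,0,.026]])+R[:,0]*np.array([[-.05],[0],[.05]]),c).round())
E
```

```text
[0.43628574 0.35971105 0.00598214] 0.05516484839317388 [-0.02442473 -0.05695147 -0.02310282]
[[212. 212.]
 [209. 222.]
 [206. 228.]] block top edge [[206. 294.]
 [203. 226.]
 [200. 148.]]
[[288. 213.]
 [291. 222.]
 [294. 229.]] block top edge [[294. 294.]
 [297. 226.]
 [300. 148.]]
```

View pics/pz.png

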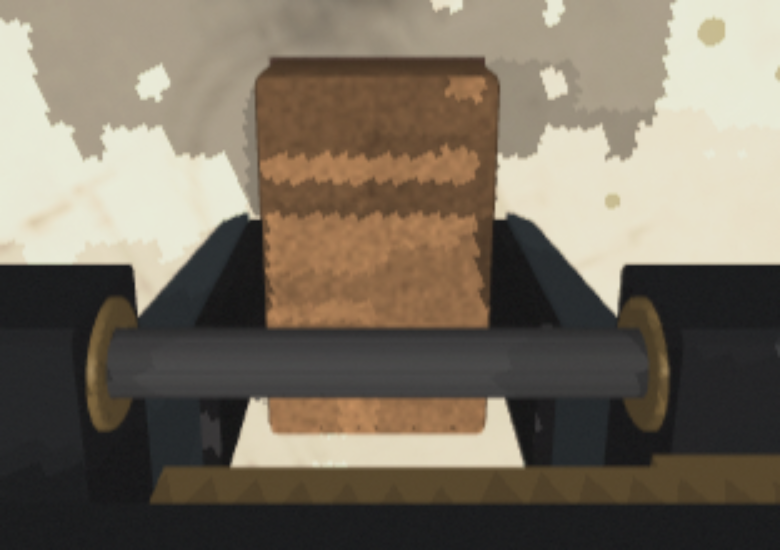

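```bash
python3 - <<'E'
from h import *
for w in(.045,.03):
    arm.grip(w); print(w,arm.current_width(),arm.current_t(),arm.current_force().round(2)); 
im1,_=look("g1")
B=[.4363,.3597]; arm.move_l([*B,.04],feed=.1); print(arm.current_width(),arm.current_force().round(2))
im2,_=look("g2")
cv2.imwrite("pics/gg.png",np.hstack([im1,im2])[:,:,::-1][100:330,:][:,list(range(60,450))+list(range(572,962))])
E
```

```text
0.045 0.044962966649755395 13.3 [-0.12 -0.17  0.19]
0.03 0.030240710433141867 13.7417 [-0.73 -1.08  0.32]
0.030054910632258836 [0.12 0.69 0.5 ]
```

View pics/gg.png

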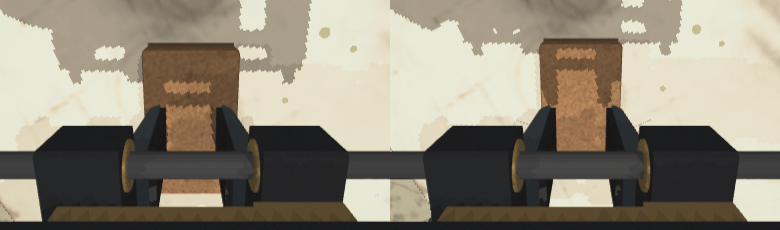

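```bash
python3 - <<'E'
from h import *
B=[.4363,.3597]
arm.grip(.091); f0=arm.current_force(); z=.006; arm.move_l([*B,z],feed=.12)
while z>-.04:
    z-=.002; arm.move_l([*B,z],feed=.06)
    if (arm.current_force()-f0)[2]>2.5: break
print("contact z",z,arm.current_ee_pos(),(arm.current_force()-f0).round(2),arm.current_t())
if z>-.04:
    z+=.005; arm.move_l([*B,z],feed=.06)
arm.grip(.03); print("w",arm.current_width(),z,arm.current_t())
E
```

```text
contact z -0.03600000000000002 [ 0.43650519  0.35984886 -0.03562242] [-0.16 -1.87  9.24] 21.0417
w 0.060127757959492795 -0.031000000000000017 21.8667
```

```bash
cat >> h.py <<'E'
OFF=.0345  # real fingertips are this much above reported TCP
E
python3 - <<'E'
from h import *
arm.move_l([.4363,.3597,.03],feed=.2); print(arm.current_width())
arm.move_to([*SEAT[:2],.016],down(YAW)); 
p=arm.current_ee_pos(); im,cal=look("hov2"); print(p,SEAT,arm.current_width(),arm.current_force().round(2),arm.current_t())
b=big(mask(im,(5,90,30),(20,255,255))); P=ray(b,cal,p[2]+.031+.032); q=(P-SEAT)[:,:2]@np.c_[FX[:2],FY[:2]]*1000
print("block top-face fixture xy rel seat",np.percentile(q,[1,99],axis=0).round(1), rect(P)[1:])
cv2.imwrite("pics/hov2c.png",cv2.resize(im[60:330,100:412,::-1],None,fx=2,fy=2))
print("pred fence foot-top corners px",proj(O+.094*FY+[0,0,.038]+np.array([[-.045],[.045]])*FX,cal).round(),"block far top",proj(p+[0,0,.063]+.0505*FY+np.array([[-.03],[.03]])*FX,cal).round())
E
```

```text
0.060319227131209165
[0.52923665 0.05889078 0.01558997] [0.5295794  0.05826085 0.        ] 0.06018571969862054 [ 0.04 -0.46 -0.44] 23.575
block top-face fixture xy rel seat [[-29.4   2.2]
 [ 29.5  54. ]] ([52.362361907958984, 58.989105224609375], np.float32(9.60286))
pred fence foot-top corners px [[176. 139.]
 [325. 139.]] block far top [[187. 157.]
 [312. 157.]]
```

View pics/hov2c.png

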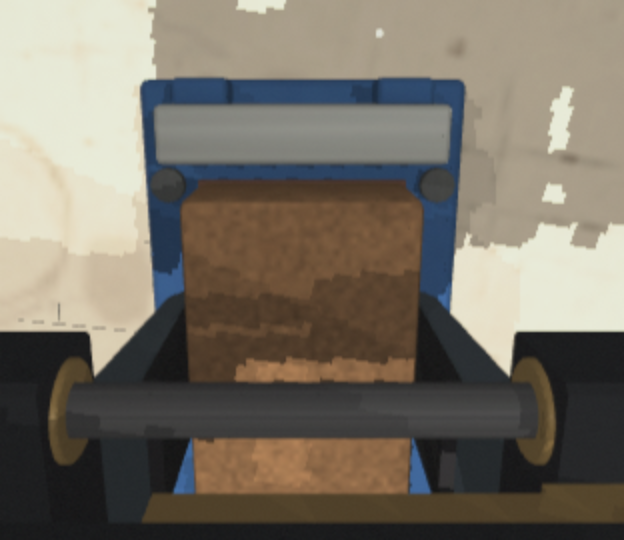

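```bash
python3 - <<'E'
from h import *
T=SEAT-.001*FY
f0=arm.current_force(); arm.move_l([*T[:2],.016],feed=.1)
arm.move_l([*T[:2],-.010],feed=.08); f1=arm.current_force()-f0
arm.move_l([*T[:2],-.0165],feed=.04); f2=arm.current_force()-f0
print(f1.round(2),f2.round(2),arm.current_ee_pos())
if np.linalg.norm(f1)<5 and np.abs(f2[:2]).max()<5:
    arm.grip(.085); arm.move_l([*T[:2],.09],feed=.25)
    im,cal=look("placed"); print(arm.current_t())
    b=big(mask(im,(5,90,30),(20,255,255))); print(rect(ray(b,cal,.046)),SEAT)
    cv2.imwrite("pics/placedc.png",im[40:330,100:412,::-1])
# knob: pixel centres of the top view with knob top at z .102
    t=arm.snapshot("top"); np.save("pics/t3.npy",t)
E
```

```text
[0.68 0.33 0.64] [ 0.39  0.9  -0.35] [ 0.52968933  0.05727817 -0.01658593]
25.8
(array([0.52962726, 0.05847924]), [58.74281311035156, 100.8433837890625], np.float32(-80.38023)) [0.5295794  0.05826085 0.        ]
```

View pics/placedc.png

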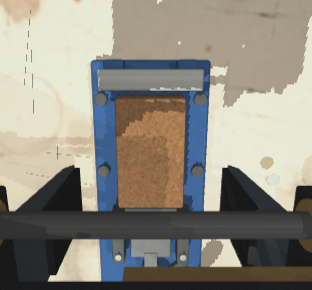

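```bash
cat > crank.py <<'E'
from h import *
Z=.036
def F(n=4): return np.mean([arm.current_force() for _ in range(n)],0)
def pt(a,r): return SH+r*np.array([np.cos(a),np.sin(a),0])+[0,0,Z]
d=np.load("pics/wfix.npz"); c=dict(intrinsics=d["K"],cam_to_world=d["T"])
k=np.mean([ray([290,230.7],c,.102)[0],ray([287.4,220.6],c,.08)[0]],0)-SH
a0=np.arctan2(k[1],k[0]); print("knob start",np.degrees(a0),np.hypot(*k[:2]))
K=pt(a0,.05); R=down(-25)
arm.move_to([*K[:2],.09],R); arm.grip(.06); f0=F(); arm.move_l(K,feed=.12); fd=F()-f0
print("descend F",fd.round(1)); assert np.abs(fd).max()<6
arm.grip(.012); print("w",arm.current_width(),(F()-f0).round(1),arm.current_t())
assert .017<arm.current_width()<.025
r=.05; th=0; peak=0; done=False
while th<3.1:
    th+=.1 if th<1.35 else .06
    a=a0-th; arm.move_l(pt(a,r),feed=.06)
    f=F()-f0; u=np.array([np.cos(a),np.sin(a),0]); t=np.array([np.sin(a),-np.cos(a),0])
    ft,fr=-f@t,f@u; r+=np.clip(.0001*fr,-.0006,.0006); r=np.clip(r,.045,.055)
    p=arm.current_ee_pos()-SH; print(f"{th:.2f} ft {ft:.1f} fr {fr:.1f} fz {f[2]:.1f} r {r*1e3:.1f} act {a0-np.arctan2(p[1],p[0]):.2f} {np.hypot(*p[:2])*1e3:.1f} w {arm.current_width()*1e3:.1f} t {arm.current_t():.1f}")
    peak=max(peak,ft)
    if abs(ft)>14 or abs(fr)>20 or arm.current_t()>58: print("ABORT"); break
    if peak>4.5 and ft<.5*peak: done=True; break
if done:
    th+=.07; a=a0-th; arm.move_l(pt(a,r),feed=.05); f=F()-f0
    print("dwell",th,-f@np.array([np.sin(a),-np.cos(a),0]),f.round(1),arm.current_t())
E
python3 crank.py
```

```text
knob start 1.0166184327849688 0.049280664156657966
descend F [-0.6  0.6  0.1]
w 0.02032205036810717 [2.4 0.5 1.1] 28.425
0.10 ft -0.6 fr 2.7 fz 2.7 r 50.3 act 0.11 50.5 w 20.1 t 28.7
0.20 ft -0.2 fr 4.0 fz 3.3 r 50.7 act 0.21 50.6 w 20.4 t 28.9
0.30 ft -0.4 fr 1.8 fz 4.4 r 50.9 act 0.31 50.7 w 20.0 t 29.2
0.40 ft -0.5 fr 2.2 fz 5.4 r 51.1 act 0.41 50.9 w 20.5 t 29.4
0.50 ft -0.2 fr 1.8 fz 5.0 r 51.3 act 0.51 51.0 w 19.9 t 29.7
0.60 ft 0.7 fr 0.3 fz 5.1 r 51.3 act 0.61 51.1 w 20.0 t 29.9
0.70 ft -0.4 fr 0.3 fz 5.4 r 51.3 act 0.71 51.1 w 20.8 t 30.2
0.80 ft 0.5 fr 0.4 fz 5.4 r 51.3 act 0.81 51.2 w 20.3 t 30.4
0.90 ft 0.0 fr 0.6 fz 5.8 r 51.4 act 0.92 51.2 w 20.5 t 30.7
1.00 ft -0.7 fr 0.6 fz 6.4 r 51.5 act 1.02 51.2 w 20.4 t 30.9
1.10 ft 0.2 fr 0.3 fz 5.6 r 51.5 act 1.12 51.3 w 20.5 t 31.2
1.20 ft -1.4 fr -0.3 fz 5.6 r 51.5 act 1.22 51.3 w 20.1 t 31.4
1.30 ft -0.1 fr -1.5 fz 7.4 r 51.3 act 1.32 51.4 w 20.3 t 31.7
1.40 ft -1.0 fr -0.9 fz 6.8 r 51.2 act 1.42 51.3 w 20.3 t 31.9
1.46 ft 0.1 fr -0.3 fz 6.6 r 51.2 act 1.48 51.3 w 20.0 t 32.2
1.52 ft 0.3 fr 0.3 fz 6.2 r 51.2 act 1.54 51.3 w 2
[... 308 characters left out ...]
.1 w 20.5 t 33.7
1.88 ft -0.8 fr -0.6 fz 7.0 r 50.9 act 1.90 51.1 w 20.4 t 33.9
1.94 ft -1.4 fr -1.6 fz 6.8 r 50.7 act 1.96 51.1 w 21.0 t 34.2
2.00 ft 0.2 fr 0.1 fz 6.5 r 50.8 act 2.01 51.0 w 20.1 t 34.4
2.06 ft 1.8 fr -0.5 fz 4.8 r 50.7 act 2.06 50.9 w 20.6 t 34.7
2.12 ft 2.7 fr 0.8 fz 4.3 r 50.8 act 2.12 50.8 w 20.4 t 34.9
2.18 ft 1.3 fr 0.7 fz 6.7 r 50.8 act 2.19 50.9 w 20.3 t 35.2
2.24 ft 2.0 fr -0.8 fz 4.8 r 50.8 act 2.24 50.8 w 20.6 t 35.4
2.30 ft 1.8 fr -0.8 fz 4.4 r 50.7 act 2.31 50.8 w 20.3 t 35.7
2.36 ft 7.7 fr 1.0 fz 1.3 r 50.8 act 2.34 50.6 w 20.1 t 35.9
2.42 ft 3.3 fr -3.0 fz 3.0 r 50.5 act 2.42 50.7 w 20.1 t 36.2
dwell 2.4900000000000007 -0.3809471008106153 [0.8 1.1 4.4] 36.425
```

```bash
python3 - <<'E'
from h import *
a=np.arctan2(*(arm.current_ee_pos()-SH)[[1,0]]); t=np.array([np.sin(a),-np.cos(a),0])
for i in range(4):
    arm.sleep(.15); f=arm.current_force(); print(f.round(1),"ft",round(-f@t,1))
# caged release: does the crank run back?
im0=arm.snapshot("top"); p=arm.current_ee_pos()
arm.grip(.032); arm.sleep(.3)
for i in range(3): f=arm.current_force(); print("open",f.round(1),"ft",round(-f@t,1))
im1=arm.snapshot("top"); w0,c=look("cage")
print("ee",p,np.degrees(a),arm.current_t())
arm.move_l(p+[0,0,.075],feed=.2); w1,c1=look("free"); print(arm.current_t())
cal=arm.get_calibration("wrist")
# knob = dark pixels near expected knob top
def knob(w,c,q):
    e=proj(np.array([*q[:2],.085]),c)[0]; return e
print("exp knob px",knob(w1,c1,p), "fence/jaw")
q=p
v=w1.max(2); e=knob(w1,c1,p).astype(int); print(e, v[max(0,e[1]-15):e[1]+15:3,e[0]-30:e[0]+30:4] if e[1]<384 else "out")
E
```

```text
[1.1 0.4 5.8] ft 0.3
[ 1.8 -0.3  6.2] ft 1.3
[ 0.5 -0.7  5.6] ft 0.9
[0.6 0.6 5.9] ft -0.1
open [ 0.3 -0.5  0.2] ft 0.6
open [ 0.3 -0.5  0.2] ft 0.6
open [ 0.3 -0.5  0.2] ft 0.6
ee [ 0.51520854 -0.12408605  0.03596221] -142.08470018812199 37.875
38.45
exp knob px [250.06050727 201.66369466] fence/jaw
[250 201] [[226 230 233 233 224 186  24  22  22  24  83 181 183 182 170]
 [219 230 226 221 223 159  23  21  23  25  30 183 183 180 177]
 [212 224 216 220 195  27  21  21  22  26  23 172 182 182 176]
 [206 209 214 195 195  22  25  28  26  24  22 109 176 170 194]
 [198 182 202 195 196  22  31  27  30  26  24 128 170 192 188]
 [180 176 196 196 195  29  35  56  58  40  29 160 159 195 159]
 [176 192 195 196 195  28  56  58  58  59  30 172 177 195 194]
 [140 193 195 196 195  34  56  60  60  60  41 187 195 172 196]
 [ 24 191 196 195 195  34  57  58  60  55  42 169 195 163 195]
 [ 28 191 195 195 196  52  57  60  57  57  31 164 195 185 193]]
```

```bash
python3 - <<'E'
from h import *
T=SEAT-.001*FY
arm.move_to([*T[:2],.12],down(YAW)); arm.move_l([*T[:2],.09],feed=.2)
im,cal=look("after"); print(arm.current_t())
d=np.load("pics/placed.npz"); L=[(d["im"],dict(intrinsics=d["K"],cam_to_world=d["T"])),(im,cal)]
for im_,c in L:
    b=big(mask(im_,(5,90,30),(20,255,255))); C=rect(ray(b,c,.046))
    q=(ray(b,c,.046)-SEAT)[:,:2]@np.c_[FX[:2],FY[:2]]*1000
    print("block",C,"y range rel seat",np.percentile(q[:,1],[2,98]).round(1))
    # line profile along fixture y (near fence and jaw), at x=+12mm,  z=.046 plane
    for x in(-.012,.012):
        for y0,y1 in((.085,.100),(-.022,-.004)):
            ys=np.arange(y0,y1,.0015); u=proj(O+x*FX+np.outer(ys,FY)+[0,0,.040],c).round().astype(int)
            print(x,y0,[tuple(int(k) for k in im_[v,h]) for h,v in u if 0<=v<384])
E
```

```text
39.5583
block (array([0.52962726, 0.05847924]), [58.74281311035156, 100.8433837890625], np.float32(-80.38023)) y range rel seat [-50.2  50.6]
-0.012 0.085 [(112, 83, 57), (91, 69, 48), (75, 57, 41), (55, 54, 66), (39, 61, 88), (85, 87, 90), (127, 127, 121), (131, 132, 125), (130, 130, 124), (132, 131, 125)]
-0.012 -0.022 [(49, 48, 48), (47, 48, 48), (70, 70, 70), (95, 96, 95), (73, 69, 65), (113, 86, 62), (148, 109, 75), (144, 107, 73), (153, 112, 76), (151, 111, 76), (143, 105, 72), (149, 110, 75)]
0.012 0.085 [(137, 101, 69), (102, 76, 53), (76, 56, 41), (56, 55, 66), (39, 59, 87), (143, 145, 141), (193, 193, 184), (147, 149, 141), (132, 132, 125), (133, 134, 127)]
0.012 -0.022 [(55, 54, 54), (53, 52, 52), (75, 75, 74), (105, 107, 105), (78, 75, 72), (116, 88, 64), (140, 103, 71), (142, 104, 71), (145, 106, 73), (140, 103, 70), (136, 100, 69), (134, 99, 68)]
block (array([0.52919916, 0.06248448]), [58.80702590942383, 99.53231811523438], np.float32(-80.30655)) y range rel seat [-44.6  53.9]
-0.012 0.085 [(181, 132, 89), (168, 123, 83), (169, 124, 84), (174, 127, 86), (83, 61, 44), (92, 90, 84), (118, 119, 113), (131, 132, 124), (129, 129, 123), (132, 132, 125)]
-0.012 -0.022 [(50, 49, 49), (44, 43, 44), (68, 69, 68), (111, 113, 112), (128, 130, 127), (129, 130, 127), (130, 132, 129), (130, 132, 129), (137, 114, 94), (150, 111, 76), (146, 108, 74), (146, 108, 73)]
0.012 0.085 [(113, 84, 57), (116, 86, 59), (112, 83, 57), (111, 82, 57), (84, 63, 45), (92, 90, 85), (117, 118, 112), (132, 133, 126), (131, 132, 125), (134, 135, 128)]
0.012 -0.022 [(50, 49, 49), (44, 44, 45), (74, 74, 74), (121, 122, 120), (141, 143, 141), (141, 143, 141), (142, 144, 142), (142, 143, 141), (142, 120, 100), (142, 105, 72), (143, 106, 72), (146, 108, 74)]
```

```bash
python3 - <<'E'
from h import *
p=np.array([.51521,-.12409,.09]); cal=arm.get_calibration("top"); e=proj(p,cal)[0]; print("exp",e)
arm.move_l([*(SEAT-.001*FY)[:2],.2],feed=.2)
for i in range(2):
    t=arm.snapshot("top"); x,y=e.astype(int); w=t[y-9:y+10,x-9:x+10].max(2); k=np.argwhere(w<32)[:,::-1]
    q=ray(k.mean(0)+[x-9,y-9],cal,.085)[0]-SH; print(len(k),k.mean(0)+[x-9,y-9],"angle",np.degrees(np.arctan2(q[1],q[0])),np.hypot(*q[:2]))
    arm.sleep(.7)
print(arm.current_t())
E
```

```text
exp [316.3704819  233.89283748]
12 [313.91666667 234.41666667] angle -148.8528595779765 0.04828347886733195
12 [314.16666667 234.41666667] angle -148.17191002956687 0.048649769684039314
41.7583
```

```bash
python3 -c "
from rig import arm
print(arm.sign_off(),arm.current_t())"
```

```text
the job is handed in; nothing more can be done
the job is handed in; nothing more can be done
```

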